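Third hand at the leather bench: hold the rack block to the punch stand's rail

TASK

The wooden punch stand on the mat is half built: two stepped, drilled rack blocks are already screwed to its back rail and the middle place between them is empty. Take the loose third block, stand it on the base board in the middle place, midway between its neighbours and the same way round as they are (tall back flat against the rail), and press it straight against the rail with a steady push of about 10 N so that I can drive the screws through the rail into it. Keep that push for a couple of seconds and finish while still gripping and pressing it there - do not let go - and leave the other things on the mat where they lie.

Things in the scene. Friction and masses are not known exactly. Their poses are not given: they have to be found in the camera images.
- block_centre (a point): Loose rack block: drilled light beech, two steps like a stair, holes up, 0.16-0.33 kg. 66 mm long (y); tall back step 32 mm deep (x) and 76 mm high, low front step 28 mm deep and 34 mm high. Point: centre of the tall step, 33 mm from each end face, 16 mm from the flat back face, 38 mm above the underside. x points out of the back face, z up. Grip it from above across the 66 mm, on the end faces
- block: The same loose block; origin on its underside, 38 mm straight below block_centre, same axes
- seat (a point): Where block_centre lies when the block is home in the empty middle place, touching rail and board: 38 mm above the base board's top, 16 mm in front of the rail's face, midway between the two fitted blocks. x points straight at the rail (press that way), y along the rail, z up. The gap between the fitted blocks is 146 mm: 40 mm free on either side of the block
- stand: Base board of the stand, fixed: brown wood, 110 mm deep (x, towards the rail), 290 mm long (y), 18 mm thick, top 21 mm above the bench. Origin under its middle. It reaches 32 mm further forward than the fitted blocks, which are rigid parts of the stand, the same shape as the loose one, a few short steel setters in their low steps, none higher than the blocks
- rail: Back rail of the stand: rigid brown batten on the board's far edge, 18 mm thick (x), 290 mm long (y), 60 mm high above the board (16 mm lower than the block's top); small dark pilot holes mark the middle place. Origin: middle of its underside; its face to the block is 9 mm off on the -x side. Stiff: a few tenths of a mm of push make several newtons
- offcut_centre (a point): Bystander: plain undrilled beech off-cut, 50 x 80 x 28 mm, lying on the mat; its centre
- mallet: Bystander: black barrel-headed mallet standing on its head, head 68 mm wide and 100 mm high, handle level at 50 mm height, reaching 210 mm along its -y. Origin under the head
- jar: Bystander: closed amber glass jar with black cap, 52 mm wide, 75 mm high. Origin under its middle
- screwdriver: Bystander: screwdriver 190 mm long with a dark handle, lying behind the rail along its own x. Origin on its underside
Not all that is in view belongs to the job. Leave any turquoise look-alike of the block alone.

How it is judged (in metres and radians):
On the way:
1. the block is pressed home against the rail with 5 to 18 N, steadily for 1.5 s (x of block_centre in the frame of seat between -0.003 and 0.003 m and y of block_centre in the frame of seat between -0.01 and 0.01 m and z of block_centre in the frame of seat between -0.003 and 0.003 m and angle between the x axis of block_centre and the x axis of seat, either way round below 0.07 rad and angle between block_centre's own z axis and vertical below 0.07 rad and contact force between block and rail between 5 and 18 N and contact force between the fingers and block above 2 N and linear speed of block below 0.01 m/s), for 1.5 s.
At the end, for the whole second after the job is handed in: Block on the base board (3 mm), midway between the fitted blocks (10 mm), tall back flat on the rail (3 mm, 4 deg), gripped by the fingers, at rest, pressing on the rail with 5 to 18 N: first for 1.5 s, again through the last second; off-cut, mallet, jar, screwdriver within 25 mm of where they lay (all of step 1 and distance of each of offcut_centre, mallet, jar, screwdriver from where it was at the start of the episode below 0.025 m); the arm keeps its last pose, push and grip.
It fails at once if the off-cut, mallet, jar or screwdriver is pushed away (distance of any of offcut_centre, mallet, jar, screwdriver from where it was at the start of the episode above 0.025 m).
It also fails if it takes over 59 s, if anything falls off the work surface, if the arm or the gripper's body presses on something with over 40 N, if the wrist force passes 120 N, or if a joint passes its speed limit or range.

ROBOT

A 7-joint arm with a two-finger parallel gripper is mounted at the origin on the work surface. World frame = base frame: x ahead of the robot, y to its left, z up, the work surface at z = 0. Lengths are in m, angles in degrees, forces in N, time in s.
With the tool pointing down it reaches from about 0.425 to 0.875 m from the base axis. Payload 4.7 kg.
Tool frame: the origin (TCP) lies where the fingers leave the gripper's body, on its centre line; the fingertips stand 70 mm ahead of it and the grasp point (between the pads) lies 51 mm ahead of it (env.tip_reach is the distance from the TCP to the fingertips, in m); z points along the fingers, x is the direction in which the jaws open and shut, and the axes are right-handed (so a half turn about z gives the same grasp; the last joint's range is limited). The gripper opens to 87 mm and grips with 3 to 60 N. Pads are 19 mm wide; open, the fingers measure 117 mm over their backs; the gripper's body (75 mm by 190 mm) begins 51 mm behind the grasp point.
Start: joints at [-65.713, 18.392, -4.016, 83.108, 1.295, 78.541, -3.26], TCP at [0.259, 0.596, 0.292] pointing down, gripper open.
Joint ranges: [-163.93, 163.93], [-17.29, 119.83], [-79.2, 71.16], [3.27, 140.29], [-89.18, 269.18], [5.43, 117.66], [-154.24, 154.24]. Speed limits (degrees/s): [147.25, 147.25, 180, 180, 180, 180, 180].

INTERFACE

Orientations are given as [roll, pitch, yaw] about the fixed x, y, z axes, in that order (R = Rz(yaw) Ry(pitch) Rx(roll)).
In Python, from cell import env, optics, order gives the robot as it stands.
- The arm moves only by the shell command python3 -m creep 'ROWS' [FORCE]. ROWS is JSON, a list of rows, each a list of 7 numbers: the shift along the tool's x, y, z in cm, then the turn, a rotation vector about the tool's x, y, z in rad, then the opening, from 0 (shut) to 1 (fully open). A call has 1 to 20 rows; each row shifts and turns the pose as measured when the row begins, along the tool's axes as they then stand; what a row does not reach is not made up. A row lasts 1/10 s, in which the tool goes at most 50 mm and 8.59 degrees, less where a joint would pass 70% of its speed; a pose out of reach is approached as far as the arm can. A call with a gripper value outside its range is refused whole. The fingers move at their own pace and stop on an object; FORCE is the grip in N (left out, the last holds). Time passes only in rows, so rows that do not move let the fingers close. It gives the time, the measured TCP pose, the force and the opening at its end, in the units of the state.
- env.get_obs(): the state, without advancing time (a new reading comes with each control period).
- optics.read_camera(name): name is "side" or "top"; returns a dict with "frame" (420x560x3 uint8, blue, green, red), "z_map" (420x560 float32, m along the optical axis (not along the pixel's ray), 0 where there is no reading), "fx", "fy", "cx", "cy" (pixels), "R" (3x3) and "t" (3): a world point X has camera coordinates R X + t. Camera axes: x right, y down, z forward; pixel columns grow to the right and rows downward; lengths in m; the calibration is good to about 2 mm. A picture is of the moment at which its call begins.
- order.sign_off(): hands the job in, once; it reports no verdict.
The state is a dict: "time_s": time; "qpos": joint angles; "joint_velocities": joint speeds; "effort": joint torques, N m; "tool_pos": TCP position; "tool_rot": TCP orientation; "force": force on the tool from outside, world axes, zero at the start; "wrist_torque": the same for the moment, N m; "grip_width": finger opening in m.
Only numpy, scipy, OpenCV 4.12 (cv2) and the standard library are available. Lean on these libraries where they do the work, as an engineer would, in place of code of your own. Each camera call takes 0.05 s, during which the arm holds its last target. There are 200 camera calls.

## Working session

There is one attempt and no reset: what is moved stays moved. The work goes in short steps, Python scripts to look and compute and a shell command to move; the robot and the scene stay as the last step left them, time stands still between calls to the robot, and variables do not carry over. Pictures are saved under pics/ and viewed, on a budget of 10 in all, crops included, one or two more only if the job needs it, and the job is handed in when it is done.

```bash
mkdir -p pics; ls
python3 - <<'E'
from cell import env,optics
import cv2,numpy as np
for n in("side","top"):
    c=optics.read_camera(n); cv2.imwrite(f"pics/{n}0.png",c["frame"])
    np.savez(f"pics/{n}0.npz",**c)
    print(n,c["fx"],c["cx"],c["cy"],(-c["R"].T@c["t"]).round(3),c["R"].round(2).tolist())
print(env.get_obs())
E
```

```text
pics
side 525.210425733329 284.3852158728056 201.92351120436857 [ 0.294 -1.23   0.771] [[0.98, -0.2, 0.01], [-0.08, -0.47, -0.88], [0.18, 0.86, -0.48]]
top 544.0189593196861 283.61381681603166 216.14576984519377 [0.322 0.04  1.653] [[-0.0, -1.0, 0.02], [-0.99, -0.0, -0.17], [0.17, -0.02, -0.99]]
{'time_s': 0.1, 'qpos': array([-65.71166949,  18.43477334,  -4.01610594,  83.16771697,
         1.29561068,  78.53980939,  -3.25961873]), 'joint_velocities': array([ 0.00773401, -0.14474538, -0.05447649, -0.15695416,  0.12266755,
        0.01725795,  0.05074859]), 'effort': array([-2.14745492e-04, -4.92576313e+01, -4.05812413e-01, -3.13398206e+01,
       -6.40789862e-02,  3.94539919e-02,  6.11350151e-05]), 'tool_pos': array([0.25887292, 0.59582317, 0.29127301]), 'tool_rot': array([1.79994193e+02, 9.70332038e-02, 6.65223030e+01]), 'force': array([0.15091131, 0.08384203, 0.03370421]), 'wrist_torque': array([0.01646442, 0.00036093, 0.00094788]), 'grip_width': 0.08699254977971822}
```

View pics/top0.png

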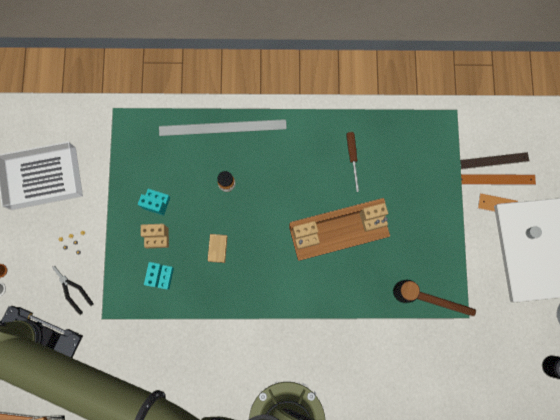

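View pics/side0.png

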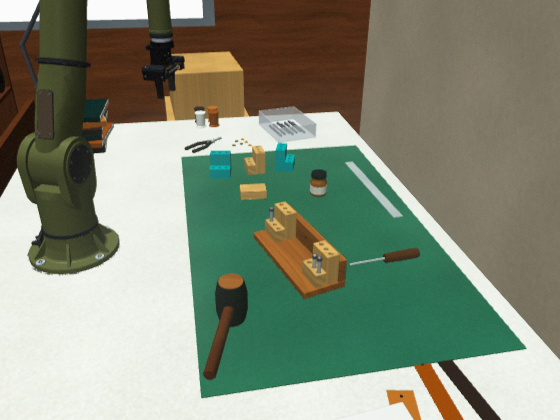

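The top view shows the loose beech block at about (153,236), with turquoise look-alikes at (153,201) and (158,276). The stand is at about (340,229) with its rail on the upper side, the mallet at (407,291), the jar at (226,181), the off-cut at (217,248) and the screwdriver at (353,160). Next I'll fit geometry from depth.

```bash
cat > h.py <<'E'
import numpy as np,cv2
def cloud(c):
    v,u=np.mgrid[0:420,0:560]; z=c["z_map"]
    p=np.stack([(u-c["cx"])/c["fx"]*z,(v-c["cy"])/c["fy"]*z,z],-1)
    return (p-c["t"])@c["R"]
def rect(P,m,lo,hi):
    q=P[m&(P[...,2]>lo)&(P[...,2]<hi)]
    r=cv2.minAreaRect((q[:,:2]*1000).astype(np.float32))
    return len(q),np.round(r[0],1),np.round(r[1],1),round(r[2],1),q[:,2].mean().round(4),np.median(q[:,:2],0).round(4)
def box(u0,v0,u1,v1):
    m=np.zeros((420,560),bool); m[v0:v1,u0:u1]=1; return m
E
python3 - <<'E'
from h import *
c=dict(np.load("pics/top0.npz")); P=cloud(c)
for n,b,lo,hi in [("loose tall",(130,215,178,255),.065,.09),("loose low",(130,215,178,255),.025,.045),("mat",(180,270,200,300),-.1,.1),
 ("fitL tall",(285,190,325,262),.087,.11),("fitR tall",(355,190,395,262),.087,.11),("rail+tall",(285,190,395,262),.07,.11),("rail",(320,200,364,240),.072,.09),("board",(285,190,395,262),.012,.03),
 ("fitL low",(285,190,325,262),.047,.062),("fitR low",(355,190,395,262),.047,.062)]:
    print(n,*rect(P,box(*b),lo,hi))
im=c["frame"]
a=cv2.resize(im[210:262,125:185],None,fx=8,fy=8,interpolation=cv2.INTER_CUBIC)
b=cv2.resize(im[190:266,280:400],None,fx=5,fy=5,interpolation=cv2.INTER_CUBIC)
# stack: loose crop padded above
w=np.zeros((420,800,3),np.uint8);cv2.imwrite("pics/a.png",a);cv2.imwrite("pics/b.png",b)
E
```

```text
loose tall 240 [544.9 388.6] [33.  65.4] 1.1 0.0769 [0.5458 0.3892]
loose low 221 [530.8 388.3] [58.9 67.9] 3.0 0.035 [0.5187 0.3864]
mat 598 [391.8 286.7] [88.1 59.8] 0.9 0.0014 [0.3926 0.2871]
fitL tall 248 [551.5 -71.9] [ 56.6 101.4] 26.7 0.0948 [ 0.544  -0.0537]
fitR tall 264 [ 597.2 -257.7] [67.5 75.4] 14.4 0.0953 [ 0.5974 -0.2637]
rail+tall 1145 [ 572.8 -159.7] [ 70.3 290.4] 14.8 0.0866 [ 0.5878 -0.1586]
rail 289 [ 600.  -165.2] [ 33.1 132.8] 7.5 0.0799 [ 0.5995 -0.1668]
board 2017 [ 570.9 -168.9] [328.8 219.7] 89.1 0.0204 [ 0.5371 -0.1658]
fitL low 200 [535.4 -66.2] [ 74.4 102.8] 6.1 0.0542 [ 0.5194 -0.0616]
fitR low 188 [ 585.  -258.2] [61.2 79. ] 15.6 0.0543 [ 0.5709 -0.2626]
```

View pics/a.png

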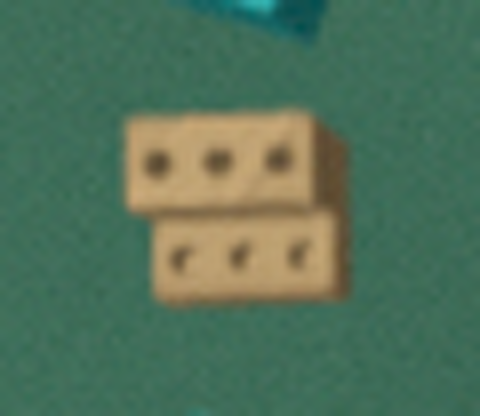

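View pics/b.png

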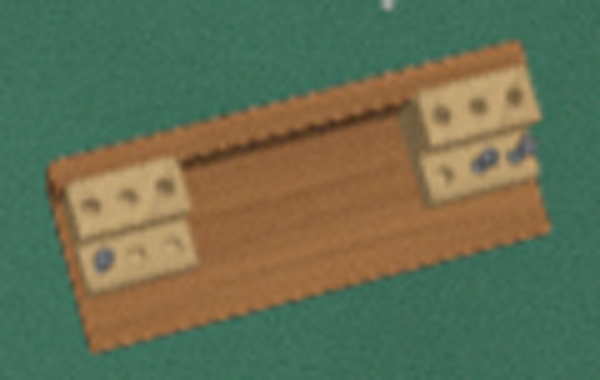

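The crops show both blocks clearly, tall step on the upper (+x) side, so the loose block is already roughly the same way round as the fitted ones. I'll project the corner pixels at their known heights.

```bash
cat >> h.py <<'E'
def proj(c,uv,z):
    uv=np.atleast_2d(uv).astype(float)
    d=np.c_[(uv[:,0]-c["cx"])/c["fx"],(uv[:,1]-c["cy"])/c["fy"],np.ones(len(uv))]@c["R"]
    o=-c["R"].T@c["t"]
    return (o+d*((z-o[2])/d[:,2])[:,None])[:,:2]*1000
def crop(p,s,o): return (np.array(p)+.5)/s-.5+np.array(o)
E
python3 - <<'E'
from h import *
c=dict(np.load("pics/top0.npz"))
def show(n,q):
    e=q[0]-q[1]+q[3]-q[2]
    print(n,q.round(1).tolist(),"ctr",q.mean(0).round(1),"yawx",np.degrees(np.arctan2(-e[0],e[1])).round(2),"len",(np.linalg.norm(e)/2).round(1),"dep",np.linalg.norm(q[0]+q[1]-q[2]-q[3]).round(1)/2)
show("loose",proj(c,crop([(125,118),(313,112),(316,207),(128,213)],8,(125,210)),.077))
show("looselow",proj(c,crop([(152,217),(333,210),(336,293),(154,300)],8,(125,210)),.035))
o=(280,190)
show("fitL",proj(c,crop([(66,184),(181,155),(190,210),(76,240)],5,o),.097))
show("fitR",proj(c,crop([(415,97),(525,64),(541,120),(432,152)],5,o),.097))
print("board front",proj(c,crop([(95,353),(550,232)],5,o),.021),"rail back",proj(c,crop([(52,163),(520,41)],5,o),.081))
# colour check of depth: side camera
s=dict(np.load("pics/side0.npz")); P=cloud(s); T=cloud(c)
for n,X in(("side",P),("top",T)):
  near=np.hypot(X[...,0]-.545,X[...,1]-.389)<.07
  print(n,*rect(X,near,.072,.085))
  st=np.hypot(X[...,0]-.572,X[...,1]+.16)<.2
  print(n,"rail+blocks",*rect(X,st,.07,.105)); print(n,"blk",*rect(X,st,.091,.105))
E
```

```text
loose [[562.6, 423.4], [564.9, 355.3], [530.0, 353.0], [527.7, 420.9]] ctr [546.3 388.1] yawx 1.91 len 68.0 dep 35.0
looselow [[531.7, 422.0], [534.4, 355.0], [503.3, 352.8], [500.6, 420.1]] ctr [517.5 387.5] yawx 2.26 len 67.2 dep 31.15
fitL [[554.0, -20.9], [571.0, -87.8], [538.8, -92.6], [521.3, -26.5]] ctr [546.3 -57. ] yawx 14.59 len 68.7 dep 32.85
fitR [[605.5, -225.0], [625.2, -290.1], [592.0, -298.4], [573.0, -234.0]] ctr [ 598.9 -261.9] yawx 16.66 len 67.6 dep 34.0
board front [[ 462.65750495  -40.83389555]
 [ 536.1323499  -318.02660138]] rail back [[ 568.76443489  -13.41760681]
 [ 642.23335621 -290.9744372 ]]
side 110 [573.5 393. ] [81.4 73.4] 3.0 0.0791 [0.5507 0.3849]
side rail+blocks 1341 [ 576.5 -158.8] [ 72.7 289.6] 14.9 0.0871 [ 0.5886 -0.1891]
side blk 526 [ 567.3 -158.4] [ 54.4 283.9] 15.0 0.0969 [ 0.5863 -0.2385]
top 248 [571.3 388.5] [86.5 64.3] 0.1 0.0775 [0.5493 0.3871]
top rail+blocks 1144 [ 572.8 -159.7] [ 70.3 290.4] 14.8 0.0866 [ 0.5879 -0.1592]
top blk 428 [ 564.5 -162.4] [ 66.3 278.2] 18.2 0.0961 [ 0.5788 -0.2315]
```

Stand yaw is about 14.8° and three estimates agree on a seat at (572.7, -160). The loose block's centre is at (546, 388), yaw about 1.9°. Now I turn the wrist and move above it.

```bash
cat >> h.py <<'E'
def togo(p,yaw,roll=180.,pitch=0.):
    "remaining shift (cm) and rotvec (rad) in tool axes to TCP pos p, yaw"
    from cell import env
    from scipy.spatial.transform import Rotation as R
    o=env.get_obs(); A=R.from_euler("xyz",o["tool_rot"],degrees=True); B=R.from_euler("xyz",[roll,pitch,yaw],degrees=True)
    print("t",o["time_s"],"pos",o["tool_pos"].round(4),"rot",o["tool_rot"].round(2),"F",o["force"].round(2),"w",round(o["grip_width"],4))
    print("shift cm",(A.inv().apply(np.array(p)-o["tool_pos"])*100).round(2),"turn",(A.inv()*B).as_rotvec().round(4))
E
python3 -m creep '[[0,0,0,0,0,-0.145,1],[0,0,0,0,0,-0.145,1],[0,0,0,0,0,-0.145,1],[-2.1,2.7,0,0,0,0,1],[-2.1,2.7,0,0,0,0,1],[-2.1,2.7,0,0,0,0,1],[-2.1,2.7,0,0,0,0,1],[-2.1,2.7,0,0,0,0,1],[-2.1,2.7,0,0,0,0,1],[-2.1,2.7,0,0,0,0,1],[-2.1,2.7,0,0,0,0,1],[0,0,0,0,0,0,1],[0,0,0,0,0,0,1]]' 40
python3 -c "
from h import *
togo([.546,.388,.2],92)"
```

```text
time_s: 1.4
tool_pos: [0.4868, 0.4299, 0.2819]
tool_rot: [-179.4, 0.7, 92.7]
force: [-1.2, 1.0, -0.3]
grip_width: 0.0871
t 1.4 pos [0.4868 0.4299 0.2819] rot [-179.4     0.73   92.73] F [-1.16  1.   -0.3 ] w 0.0871
shift cm [-4.36  5.8   8.18] turn [-0.0104  0.0129  0.0127]
```

```bash
python3 -m creep '[[-1.1,1.45,2,0,0,0.01,1],[-1.1,1.45,2,0,0,0,1],[-1.1,1.45,2,-0.01,0.01,0,1],[-1.1,1.45,2,0,0,0,1],[0,0,0,0,0,0,1],[0,0,0,0,0,0,1]]'
python3 -c "
from h import *
togo([.546,.388,.09],92)"
```

```text
time_s: 2.0
tool_pos: [0.5409, 0.3937, 0.1989]
tool_rot: [-179.8, -0.1, 92.8]
force: [-1.1, -0.1, 0.7]
grip_width: 0.0869
t 2.0 pos [0.5409 0.3937 0.1989] rot [-1.7978e+02 -6.0000e-02  9.2780e+01] F [-1.05 -0.14  0.72] w 0.0869
shift cm [-0.61  0.52 10.89] turn [-0.0039 -0.001   0.0135]
```

```bash
python3 -m creep '[[-0.3,0.25,1.5,0,0,0.012,1],[-0.3,0.25,1.5,0,0,0,1],[0,0,1.5,0,0,0,1],[0,0,0,0,0,0,1]]'
python3 -c "
from h import *
togo([.546,.388,.09],92)"
```

```text
time_s: 2.4
tool_pos: [0.5434, 0.3922, 0.1527]
tool_rot: [-179.8, -0.3, 92.4]
force: [-0.1, 0.4, -0.5]
grip_width: 0.0866
t 2.4 pos [0.5434 0.3922 0.1527] rot [-179.83   -0.27   92.37] F [-0.13  0.41 -0.51] w 0.0866
shift cm [-0.46  0.26  6.27] turn [-0.003  -0.0047  0.0064]
```

```bash
python3 -m creep '[[-0.6,0.35,0.8,0,-0.005,0.006,1],[0,0,1,0,0,0,1],[0,0,1,0,0,0,1],[0,0,1,0,0,0,1],[0,0,0.8,0,0,0,1],[0,0,0.8,0,0,0,1],[0,0,0,0,0,0,1],[0,0,0,0,0,0,1]]'
python3 -c "
from h import *
togo([.546,.388,.09],92)"
```

```text
time_s: 3.2
tool_pos: [0.547, 0.3864, 0.0936]
tool_rot: [-179.8, 0.0, 92.0]
force: [-0.2, -0.5, 0.7]
grip_width: 0.087
t 3.2 pos [0.547  0.3864 0.0936] rot [-1.798e+02  4.000e-02  9.202e+01] F [-0.2  -0.53  0.73] w 0.087
shift cm [ 0.17 -0.09  0.36] turn [-0.0034  0.0007  0.0004]
```

```bash
python3 -m creep '[[0.17,-0.05,0.3,-0.003,0,0,1],[0,0,0,0,0,0,1],[0,0,0,0,0,0,0],[0,0,0,0,0,0,0],[0,0,0,0,0,0,0],[0,0,0,0,0,0,0],[0,0,0,0,0,0,0],[0,0,0,0,0,0,0],[0,0,0,0,0,0,0],[0,0,0,0,0,0,0]]' 40
python3 - <<'E'
from h import *
from cell import optics
togo([.546,.388,.09],92)
c=optics.read_camera("side"); im=c["frame"][100:220,180:340]
cv2.imwrite("pics/g1.png",cv2.resize(im,None,fx=4,fy=4,interpolation=cv2.INTER_CUBIC))
E
```

```text
time_s: 4.2
tool_pos: [0.5471, 0.3895, 0.0923]
tool_rot: [179.8, -0.1, 92.1]
force: [0.1, 0.3, -0.6]
grip_width: 0.0661
t 4.2 pos [0.5471 0.3895 0.0923] rot [ 1.7985e+02 -1.2000e-01  9.2050e+01] F [ 0.1   0.29 -0.59] w 0.0661
shift cm [-0.15 -0.12  0.23] turn [ 0.0026 -0.002   0.0009]
```

View pics/g1.png

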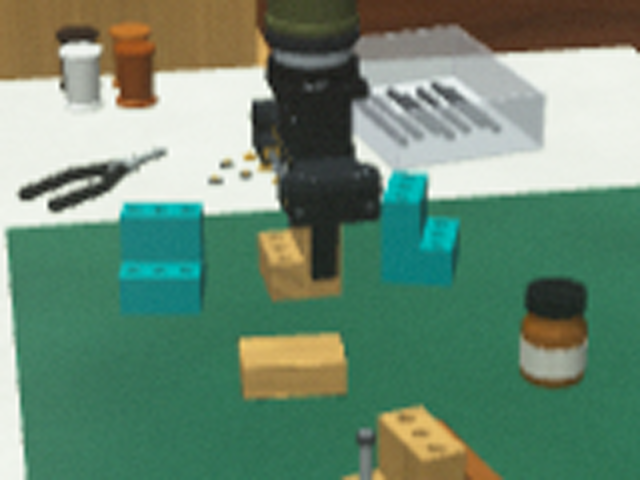

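Grip is firm: opening 66.1 mm, and the fingers sit centred on the tall step at (323,250). I lift the block and carry it across.

```bash
python3 -m creep '[[0,0,-1,0,0,0,0],[0,0,-2,0,0,0,0],[0,0,-2.5,0,0,0,0],[0,0,-2.5,0,0,0,0],[0,0,-2.5,0,0,0,0],[0,0,-2.5,0,0,0,0],[0,0,-2.5,0,0,0,0],[0,0,-2.5,0,0,0,0],[0,0,-1,0,0,0,0],[0,0,0,0,0,0,0],[0,0,0,0,0,0,0],[0,0,0,0,0,0,0]]'
python3 -c "
from h import *
togo([.5485,-.166,.25],104.8)"
```

```text
time_s: 5.45
tool_pos: [0.5443, 0.3852, 0.2875]
tool_rot: [-179.6, 0.4, 92.0]
force: [-0.3, -0.0, -1.4]
grip_width: 0.0658
t 5.45 pos [0.5443 0.3852 0.2875] rot [-179.63    0.39   91.96] F [-0.33 -0.   -1.38] w 0.0658
shift cm [-55.08  -1.44   4.13] turn [-0.0073  0.006  -0.2242]
```

```bash
python3 -m creep '[[-1.5,0,0,0,0,0,0],[-3,0,0,-0.005,0,-0.02,0],[-3,0,0,0,0.005,-0.02,0],[-3,0,0,0,0,-0.02,0],[-3,0,0,0,0,-0.02,0],[-3,0.1,0,0,0,-0.02,0],[-3,0.2,0,0,0,-0.02,0],[-3,0.3,0,0,0,-0.02,0],[-3,0.3,0,0,0,-0.02,0],[-3,0.4,0,0,0,-0.02,0],[-3,0.5,0,0,0,-0.02,0],[-3,0.5,0,0,0,-0.02,0],[-3,0.5,0,0,0,0,0],[-3,0.5,0,0,0,0,0],[-3,0.5,0,0,0,0,0],[-1.5,0.3,0,0,0,0,0],[0,0,0,0,0,0,0],[0,0,0,0,0,0,0]]'
python3 -c "
from h import *
togo([.5485,-.166,.25],104.8)"
```

```text
time_s: 7.25
tool_pos: [0.6452, -0.0868, 0.268]
tool_rot: [-177.6, 0.4, 104.5]
force: [0.3, 0.5, -2.7]
grip_width: 0.0655
t 7.25 pos [ 0.6452 -0.0868  0.268 ] rot [-177.62    0.38  104.45] F [ 0.29  0.5  -2.72] w 0.0655
shift cm [ -5.24 -11.26   2.3 ] turn [-0.0415  0.0065 -0.0062]
```

```bash
python3 -m creep '[[-0.7,-1.6,0,-0.02,0,0,0],[-0.8,-1.7,0,-0.02,0,0,0],[-0.8,-1.7,0,0,0.006,-0.006,0],[-0.8,-1.7,0,0,0,0,0],[-0.8,-1.7,0.5,0,0,0,0],[-0.8,-1.7,0.5,0,0,0,0],[-0.5,-1.2,0.5,0,0,0,0],[0,0,0,0,0,0,0],[0,0,0,0,0,0,0]]'
python3 -c "
from h import *
togo([.5485,-.166,.25],104.8)"
```

```text
time_s: 8.15
tool_pos: [0.5446, -0.1482, 0.2524]
tool_rot: [179.9, -0.7, 106.3]
force: [1.2, 0.4, -2.1]
grip_width: 0.0656
t 8.15 pos [ 0.5446 -0.1482  0.2524] rot [179.94  -0.69 106.33] F [ 1.19  0.4  -2.06] w 0.0656
shift cm [-1.82 -0.12  0.22] turn [ 0.0009 -0.0121  0.0266]
```

```bash
python3 -m creep '[[-1,0,0.5,0,-0.006,0.013,0],[-0.9,0,1,0,-0.006,0.013,0],[0,0,1.5,0,0,0,0],[0,0,1.5,0,0,0,0],[0,0,1.5,0,0,0,0],[0,0,1.5,0,0,0,0],[0,0,1.5,0,0,0,0],[0,0,1,0,0,0,0],[0,0,0,0,0,0,0],[0,0,0,0,0,0,0]]'
python3 -c "
from h import *
togo([.5485,-.166,.135],104.8)"
```

```text
time_s: 9.15
tool_pos: [0.5558, -0.1682, 0.1428]
tool_rot: [180.0, 0.3, 104.8]
force: [0.0, -1.1, -1.5]
grip_width: 0.0656
t 9.15 pos [ 0.5558 -0.1682  0.1428] rot [180.     0.28 104.76] F [ 0.02 -1.11 -1.49] w 0.0656
shift cm [ 0.41 -0.65  0.78] turn [ 0.0001  0.0048 -0.0007]
```

```bash
python3 -m creep '[[0.3,-0.6,1,0,0.004,0,0],[0.1,0,1,0,0,0,0],[0,0,0,0,0,0,0],[0,0,0,0,0,0,0]]'
python3 - <<'E'
from h import *
from cell import optics
togo([.5485,-.166,.115],104.8)
for n,(a,b,d,e) in {"side":(180,310,230,390),"top":(170,280,270,410)}.items():
    c=optics.read_camera(n); np.savez(f"pics/{n}1.npz",**c)
    cv2.imwrite(f"pics/{n}1.png",cv2.resize(c["frame"][a:b,d:e],None,fx=4.5,fy=4.5,interpolation=cv2.INTER_CUBIC))
E
```

```text
time_s: 9.55
tool_pos: [0.5494, -0.1661, 0.1226]
tool_rot: [179.8, 0.1, 104.8]
force: [-0.2, -0.2, -3.0]
grip_width: 0.0659
t 9.55 pos [ 0.5494 -0.1661  0.1226] rot [1.7985e+02 1.0000e-01 1.0476e+02] F [-0.21 -0.16 -3.01] w 0.0659
shift cm [ 0.03 -0.09  0.76] turn [ 0.0027  0.0017 -0.0008]
```

View pics/side1.png

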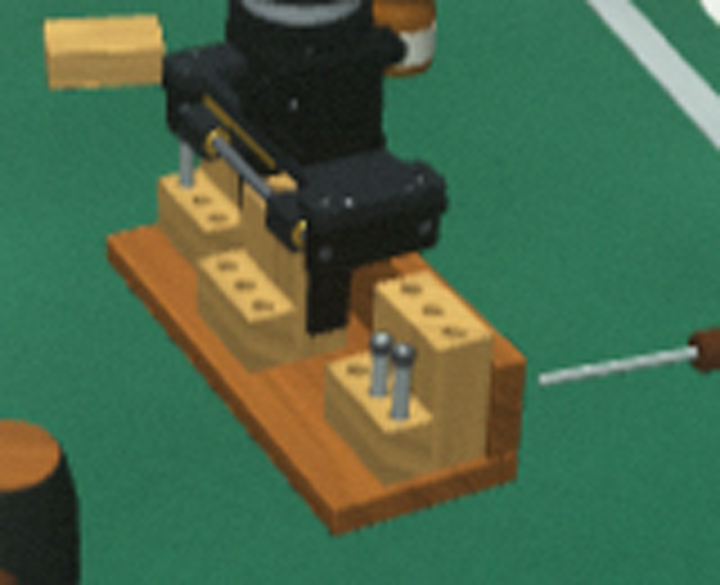

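View pics/top1.png

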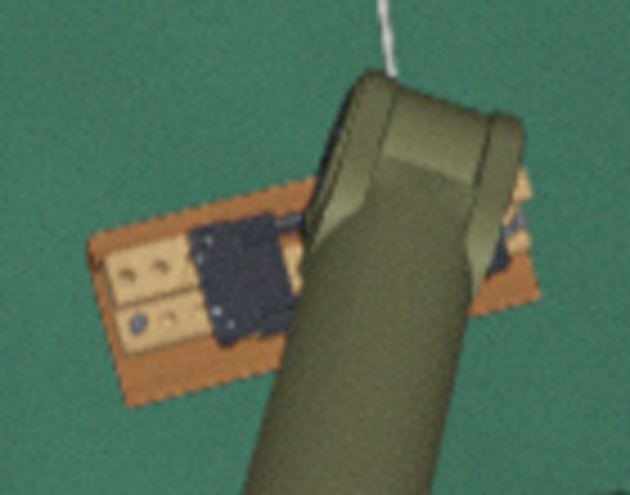

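The side view shows the block upright just above the board, the right way round and midway between its neighbours. The top view is blocked by the arm. I'll measure the lateral offset from the low-step corners in the side view.

Run:
```python
from h import *
s=dict(np.load("pics/side1.npz")); o=(230,180)
a=np.radians(14.8); M=np.array([[np.cos(a),-np.sin(a)],[np.sin(a),np.cos(a)]])
seat=np.array([572.7,-160])
for n,p,z in [("held front edge",[(198,262),(254,322)],.065),("held back edge",[(242,245),(294,302)],.065),
  ("R front",[(327,366),(388,432)],.055),("L front",[(160,184),(204,234)],.055),("R tall front top",[(375,285),(428,340),(490,337),(438,275)],.097)]:
    q=proj(s,crop(p,4.5,o),z); print(n,((q-seat)@M).round(1).tolist())
P=cloud(s); Q=((P[...,:2]*1000-seat)@M); m=box(230,180,390,310)&(abs(Q[...,1])<55)&(Q[...,0]<-20)&(Q[...,0]>-90)
h=P[m][:,2]; print(np.histogram(h,np.arange(.01,.09,.003)))
k=m&(P[...,2]>.058)&(P[...,2]<.072); print(Q[k].min(0),Q[k].max(0),np.median(P[k][:,2]))
```

```text
held front edge [[-63.5, 34.8], [-62.0, -31.5]]
held back edge [[-33.6, 40.3], [-33.9, -23.4]]
R front [[-39.0, -71.4], [-38.4, -135.4]]
L front [[-40.2, 136.1], [-40.8, 74.4]]
R tall front top [[-11.2, -69.9], [-11.8, -125.5], [17.9, -136.6], [23.5, -75.6]]
(array([ 18,  18,  24, 122, 162,   5,   0,   2,  19,  29,  26,  30,  31,
        19,  31,  27,  36,  35,  61, 133,  43,  27,  21,  18,  22,  23]), array([0.01 , 0.013, 0.016, 0.019, 0.022, 0.025, 0.028, 0.031, 0.034,
       0.037, 0.04 , 0.043, 0.046, 0.049, 0.052, 0.055, 0.058, 0.061,
       0.064, 0.067, 0.07 , 0.073, 0.076, 0.079, 0.082, 0.085, 0.088]))
[-67.6582791 -45.1431353] [-20.12053039  33.51706286] 0.06752308433691785
```

```bash
python3 -m creep '[[0,0,0.4,0.003,0,0,0],[0,0,0.3,0,0.002,0,0],[0,0,0,0,0,0,0],[0,0,0,0,0,0,0],[0,0,0,0,0,0,0]]'
python3 -c "
from h import *
togo([.5725,-.160,.1115],104.8)"
```

```text
time_s: 10.15
tool_pos: [0.5504, -0.1661, 0.1161]
tool_rot: [179.9, 0.0, 104.8]
force: [0.8, -0.3, -1.6]
grip_width: 0.0658
t 10.15 pos [ 0.5504 -0.1661  0.1161] rot [1.7993e+02 2.0000e-02 1.0477e+02] F [ 0.84 -0.33 -1.63] w 0.0658
shift cm [0.03 2.29 0.47] turn [ 0.0013  0.0003 -0.0005]
```

```bash
python3 -m creep '[[0,0.8,0,0,0,0,0],[0,0.7,0,0,0,0,0],[0,0,0.1,0,0,0,0],[0,0,0.1,0,0,0,0],[0,0,0.1,0,0,0,0],[0,0,0,0,0,0,0],[0,0,0,0,0,0,0]]'
python3 -c "
from h import *
togo([.5725,-.160,.1115],104.8)"
python3 -m creep '[[0,0,0.1,0,0,0,0],[0,0,0,0,0,0,0],[0,0,0,0,0,0,0]]'
```

```text
time_s: 10.85
tool_pos: [0.5666, -0.1617, 0.1129]
tool_rot: [179.9, 0.0, 104.8]
force: [0.4, 0.6, -2.2]
grip_width: 0.0659
t 10.85 pos [ 0.5666 -0.1617  0.1129] rot [1.7991e+02 3.0000e-02 1.0480e+02] F [ 0.41  0.6  -2.25] w 0.0659
shift cm [0.02 0.61 0.14] turn [0.0016 0.0005 0.    ]
time_s: 11.15
tool_pos: [0.5663, -0.1619, 0.1119]
tool_rot: [179.9, 0.0, 104.8]
force: [-0.2, -0.6, -1.5]
grip_width: 0.0658
```

```bash
for i in 1 2; do python3 -m creep '[[0,0,0.06,0,0,0,0],[0,0,0,0,0,0,0],[0,0,0,0,0,0,0]]'; done
```

```text
time_s: 11.45
tool_pos: [0.5663, -0.162, 0.1113]
tool_rot: [179.9, 0.0, 104.8]
force: [-0.7, 0.5, -1.9]
grip_width: 0.0656
time_s: 11.75
tool_pos: [0.5664, -0.162, 0.1107]
tool_rot: [179.9, 0.0, 104.8]
force: [-0.5, -1.2, -2.9]
grip_width: 0.0661
```

```bash
for i in 1; do python3 -m creep '[[0,0,0.05,0,0,0,0],[0,0,0,0,0,0,0],[0,0,0,0,0,0,0]]'; done;  python3 -m creep '[[0,0,0.05,0,0,0,0],[0,0,0,0,0,0,0],[0,0,0,0,0,0,0]]'
```

```text
time_s: 12.05
tool_pos: [0.5664, -0.162, 0.1102]
tool_rot: [179.9, 0.0, 104.8]
force: [0.5, -0.7, -1.9]
grip_width: 0.0657
time_s: 12.35
tool_pos: [0.5666, -0.162, 0.1102]
tool_rot: [179.9, 0.0, 104.8]
force: [0.2, -0.1, -1.9]
grip_width: 0.066
```

```bash
python3 -m creep '[[0,0,0.05,0,0,0,0],[0,0,0.05,0,0,0,0],[0,0,0,0,0,0,0]]'; python3 -m creep '[[0,0,0.05,0,0,0,0]]'
```

```text
time_s: 12.65
tool_pos: [0.5666, -0.162, 0.1102]
tool_rot: [179.9, 0.0, 104.8]
force: [-0.2, 0.1, -1.7]
grip_width: 0.0659
time_s: 12.75
tool_pos: [0.5666, -0.1621, 0.1102]
tool_rot: [179.9, 0.0, 104.8]
force: [-4.1, 1.0, 8.0]
grip_width: 0.0657
```

Board contact is confirmed at TCP z = 0.1102, and a 0.5 mm command gives about 10 N, so stiffness is around 20 N/mm. Now I creep towards the rail.

```bash
python3 -m creep '[[0,0,0,0,0,0,0],[0,0,-0.02,0,0,0,0],[0,0.1,0,0,0,0,0],[0,0.1,0,0,0,0,0],[0,0.1,0,0,0,0,0],[0,0.1,0,0,0,0,0],[0,0,0,0,0,0,0]]'; for i in 1; do python3 -m creep '[[0,0.05,0,0,0,0,0],[0,0.05,0,0,0,0,0],[0,0.05,0,0,0,0,0]]'; done
python3 -c "
from h import *
togo([.5725,-.160,.1102],104.8)"
```

```text
time_s: 13.45
tool_pos: [0.5698, -0.1619, 0.1102]
tool_rot: [180.0, 0.0, 104.7]
force: [-3.1, 0.2, 2.3]
grip_width: 0.0658
time_s: 13.75
tool_pos: [0.5713, -0.1617, 0.1102]
tool_rot: [180.0, 0.0, 104.7]
force: [-2.5, -0.7, 2.3]
grip_width: 0.0663
t 13.75 pos [ 0.5713 -0.1617  0.1102] rot [1.8000e+02 3.0000e-02 1.0472e+02] F [-2.51 -0.69  2.33] w 0.0663
shift cm [0.14 0.16 0.  ] turn [ 0.      0.0005 -0.0014]
```

```bash
python3 -m creep '[[0.07,0.04,-0.01,0,0,0,0],[0.07,0.04,0,0,0,-0.001,0],[0,0.04,0,0,0,0,0]]';python3 -m creep '[[0,0.04,0,0,0,0,0],[0,0.04,0,0,0,0,0]]'; python3 -m creep '[[0,0.04,0,0,0,0,0],[0,0.04,0,0,0,0,0]]'
python3 -c "
from h import *
togo([.5725,-.160,.1102],104.8)"
```

```text
time_s: 14.05
tool_pos: [0.5726, -0.1605, 0.1102]
tool_rot: [179.9, 0.1, 104.8]
force: [-3.2, -0.7, 2.8]
grip_width: 0.0656
time_s: 14.25
tool_pos: [0.5734, -0.1603, 0.1102]
tool_rot: [180.0, 0.1, 104.8]
force: [-1.6, -1.0, 1.8]
grip_width: 0.0658
time_s: 14.45
tool_pos: [0.5742, -0.1601, 0.1102]
tool_rot: [180.0, 0.1, 104.8]
force: [-1.8, -0.6, 1.3]
grip_width: 0.0656
t 14.45 pos [ 0.5742 -0.1601  0.1102] rot [1.7996e+02 1.0000e-01 1.0477e+02] F [-1.81 -0.62  1.35] w 0.0656
shift cm [ 0.05 -0.16  0.  ] turn [ 0.0007  0.0017 -0.0005]
```

```bash
python3 -m creep '[[0,0.04,0,0,0,0,0],[0,0.04,0,0,0,0,0]]';python3 -m creep '[[0,0.04,0,0,0,0,0],[0,0.04,0,0,0,0,0]]'; python3 -m creep '[[0,0.04,0,0,0,0,0],[0,0.04,0,0,0,0,0]]'
```

```text
time_s: 14.65
tool_pos: [0.575, -0.1598, 0.1102]
tool_rot: [180.0, 0.1, 104.8]
force: [-2.3, -0.7, 1.7]
grip_width: 0.0658
time_s: 14.85
tool_pos: [0.5751, -0.1598, 0.1102]
tool_rot: [-179.9, 0.1, 104.8]
force: [-4.2, -0.4, 2.9]
grip_width: 0.0661
time_s: 15.05
tool_pos: [0.5752, -0.1598, 0.1102]
tool_rot: [-179.9, 0.0, 104.8]
force: [-5.3, -0.9, 3.7]
grip_width: 0.0659
```

Rail contact is at TCP x ≈ 0.575. I raise the push and unload the board a little.

```bash
python3 -m creep '[[0,0.06,-0.01,0,0,0,0],[0,0.06,-0.01,0,0,0,0]]';python3 -m creep '[[0,0.08,-0.01,0,0,0,0],[0,0.08,-0.01,0,0,0,0]]'; python3 -m creep '[[0,0.08,-0.01,0,0,0,0],[0,0.08,-0.01,0,0,0,0]]'
python3 -c "
from h import *
togo([.5725,-.160,.1102],104.8)"
```

```text
time_s: 15.25
tool_pos: [0.5752, -0.1598, 0.1103]
tool_rot: [-179.7, 0.0, 104.8]
force: [-5.3, -2.2, 4.2]
grip_width: 0.0661
time_s: 15.45
tool_pos: [0.5754, -0.1598, 0.1103]
tool_rot: [-179.5, -0.0, 104.8]
force: [-7.4, 0.0, 4.2]
grip_width: 0.0654
time_s: 15.65
tool_pos: [0.5755, -0.1598, 0.1103]
tool_rot: [-179.3, -0.1, 104.8]
force: [-7.2, -0.6, 5.1]
grip_width: 0.0654
t 15.65 pos [ 0.5755 -0.1598  0.1103] rot [-1.7934e+02 -7.0000e-02  1.0482e+02] F [-7.19 -0.6   5.12] w 0.0654
shift cm [ 0.06 -0.29  0.02] turn [-0.0115 -0.0012  0.0004]
```

```bash
python3 -m creep '[[0,0.03,-0.01,-0.006,0,0,0],[0,0.03,-0.01,-0.006,0,0,0]]';python3 -m creep '[[0,0.03,-0.01,-0.006,0,0,0],[0,0.03,-0.01,-0.006,0,0,0]]'
python3 -c "
from h import *
togo([.5725,-.160,.1102],104.8)"
```

```text
time_s: 15.85
tool_pos: [0.5751, -0.1599, 0.1102]
tool_rot: [-179.9, -0.1, 104.8]
force: [-4.5, -1.6, 3.4]
grip_width: 0.0656
time_s: 16.05
tool_pos: [0.5746, -0.1601, 0.1103]
tool_rot: [179.5, -0.1, 104.8]
force: [-5.8, -0.7, 5.3]
grip_width: 0.0656
t 16.05 pos [ 0.5746 -0.1601  0.1103] rot [ 1.7953e+02 -1.2000e-01  1.0478e+02] F [-5.84 -0.72  5.34] w 0.0656
shift cm [ 0.06 -0.2   0.01] turn [ 0.0083 -0.0021 -0.0003]
```

```bash
python3 -m creep '[[0,0.08,-0.03,0.005,0,0,0],[0,0.08,-0.03,0.003,0,0,0]]';python3 -m creep '[[0,0.09,-0.03,-0.001,0.001,0,0],[0,0.09,-0.03,-0.002,0.001,0,0]]'
python3 -c "
from h import *
togo([.5725,-.160,.1102],104.8)"
```

```text
time_s: 16.25
tool_pos: [0.5752, -0.16, 0.1103]
tool_rot: [-179.9, -0.1, 104.8]
force: [-5.6, -1.2, 2.8]
grip_width: 0.0659
time_s: 16.45
tool_pos: [0.5753, -0.1602, 0.1103]
tool_rot: [-179.8, -0.3, 104.8]
force: [-7.4, -0.8, 3.7]
grip_width: 0.0658
t 16.45 pos [ 0.5753 -0.1602  0.1103] rot [-179.79   -0.27  104.84] F [-7.39 -0.8   3.75] w 0.0658
shift cm [ 0.09 -0.27  0.01] turn [-0.0037 -0.0048  0.0007]
```

```bash
python3 -m creep '[[0.03,0.1,-0.05,-0.003,-0.003,0,0],[0.03,0.1,-0.05,-0.003,-0.003,0,0]]';python3 -m creep '[[0.02,0.1,-0.05,-0.003,0,0,0],[0,0.1,-0.05,-0.002,0,0,0]]';python3 -m creep '[[0,0.1,-0.05,-0.002,0,0,0],[0,0.1,-0.05,-0.002,0,0,0]]'
python3 -c "
from h import *
togo([.5725,-.160,.1102],104.8)"
```

```text
time_s: 16.65
tool_pos: [0.5752, -0.1599, 0.1103]
tool_rot: [-179.8, 0.0, 104.8]
force: [-5.9, -1.5, 2.4]
grip_width: 0.0656
time_s: 16.85
tool_pos: [0.5752, -0.16, 0.1102]
tool_rot: [-179.8, 0.0, 104.8]
force: [-6.8, -0.7, 2.5]
grip_width: 0.0656
time_s: 17.05
tool_pos: [0.5753, -0.16, 0.1103]
tool_rot: [-179.8, -0.0, 104.8]
force: [-6.4, -0.6, 2.8]
grip_width: 0.0657
t 17.05 pos [ 0.5753 -0.16    0.1103] rot [-1.7979e+02 -5.0000e-02  1.0483e+02] F [-6.38 -0.61  2.81] w 0.0657
shift cm [ 0.07 -0.27  0.01] turn [-0.0037 -0.0008  0.0006]
```

```bash
python3 -m creep '[[0,0.14,-0.08,-0.003,0,0,0],[0,0.14,-0.08,-0.003,0,0,0]]';python3 -m creep '[[0,0.14,-0.08,-0.003,0,0,0],[0,0.14,-0.08,-0.003,0,0,0]]';python3 -m creep '[[0,0.14,-0.08,-0.003,0,0,0],[0,0.14,-0.08,-0.003,0,0,0]]'
python3 -c "
from h import *
togo([.5725,-.160,.1102],104.8)"
```

```text
time_s: 17.25
tool_pos: [0.5753, -0.16, 0.1103]
tool_rot: [-179.7, -0.1, 104.9]
force: [-7.5, -1.0, 1.3]
grip_width: 0.066
time_s: 17.45
tool_pos: [0.5754, -0.1601, 0.1103]
tool_rot: [-179.7, -0.1, 104.9]
force: [-7.5, -1.3, 2.4]
grip_width: 0.0658
time_s: 17.65
tool_pos: [0.5754, -0.1601, 0.1103]
tool_rot: [-179.6, -0.2, 104.9]
force: [-6.8, -1.0, 2.7]
grip_width: 0.0657
t 17.65 pos [ 0.5754 -0.1601  0.1103] rot [-179.64   -0.2   104.91] F [-6.85 -0.96  2.67] w 0.0657
shift cm [ 0.08 -0.28  0.02] turn [-0.0063 -0.0035  0.002 ]
```

Run:
```python
from cell import env,optics
for i in range(12):
    optics.read_camera("side"); o=env.get_obs(); print(o["time_s"],o["force"].round(1),o["tool_pos"].round(4),o["tool_rot"].round(2),o["wrist_torque"].round(2))
```

```text
17.7 [-7.6 -0.9  2.2] [ 0.5754 -0.1601  0.1103] [-179.64   -0.2   104.91] [-0.49  1.13  0.19]
17.75 [-7.7 -1.2  1.5] [ 0.5754 -0.1601  0.1103] [-179.64   -0.2   104.91] [-0.49  1.16  0.21]
17.8 [-7.2 -1.1  2.4] [ 0.5754 -0.1601  0.1103] [-179.64   -0.2   104.91] [-0.5   1.2   0.17]
17.85 [-8.1 -0.8  2.3] [ 0.5754 -0.1601  0.1103] [-179.64   -0.2   104.91] [-0.52  1.17  0.15]
17.9 [-7.3 -0.4  2.6] [ 0.5754 -0.1601  0.1103] [-179.64   -0.2   104.91] [-0.44  1.16  0.14]
17.95 [-7.8 -1.6  2.1] [ 0.5754 -0.1601  0.1103] [-179.64   -0.2   104.91] [-0.5   1.13  0.16]
18.0 [-7.6 -1.9  1.8] [ 0.5754 -0.1601  0.1103] [-179.64   -0.2   104.91] [-0.51  1.14  0.17]
18.05 [-7.8 -1.   1.9] [ 0.5754 -0.1601  0.1103] [-179.64   -0.2   104.91] [-0.53  1.11  0.15]
18.1 [-7.4 -1.3  3.3] [ 0.5754 -0.1601  0.1103] [-179.64   -0.2   104.91] [-0.56  1.16  0.15]
18.15 [-7.8  0.2  1.6] [ 0.5754 -0.1601  0.1103] [-179.64   -0.2   104.91] [-0.49  1.15  0.24]
18.2 [-8.2 -0.8  1.6] [ 0.5754 -0.1601  0.1103] [-179.64   -0.2   104.91] [-0.49  1.21  0.13]
18.25 [-7.6 -0.9  1.2] [ 0.5754 -0.1601  0.1103] [-179.64   -0.2   104.91] [-0.52  1.14  0.16]
```

The held push is steady, about 7.7 N along the rail normal. I step it up towards 10–11 N.

```bash
python3 -m creep '[[0.02,0.2,-0.1,-0.006,-0.002,0.001,0],[0.02,0.2,-0.1,-0.006,-0.002,0.001,0]]';python3 -m creep '[[0,0.2,-0.1,-0.006,0,0,0],[0,0.2,-0.1,-0.006,0,0,0]]'
python3 - <<'E'
from h import *
from cell import env,optics
togo([.5725,-.160,.1102],104.8)
F=[]
for i in range(6):
    optics.read_camera("side"); F.append(env.get_obs()["force"])
print(np.mean(F,0).round(2),np.mean(F,0)[:2]@[.967,.255])
togo([.5725,-.160,.1102],104.8)
E
```

```text
time_s: 18.45
tool_pos: [0.5753, -0.16, 0.1103]
tool_rot: [-179.8, -0.1, 104.8]
force: [-7.6, -2.7, 2.7]
grip_width: 0.0657
time_s: 18.65
tool_pos: [0.5752, -0.1601, 0.1103]
tool_rot: [-179.9, -0.2, 104.7]
force: [-8.6, -1.1, 2.7]
grip_width: 0.0652
t 18.65 pos [ 0.5752 -0.1601  0.1103] rot [-179.92   -0.18  104.74] F [-8.58 -1.08  2.72] w 0.0652
shift cm [ 0.08 -0.26  0.01] turn [-0.0014 -0.0031 -0.0011]
[-7.99 -1.74  2.55] -8.166037291393792
t 18.95 pos [ 0.5752 -0.1601  0.1103] rot [-179.91   -0.18  104.73] F [-8.79 -1.37  2.79] w 0.0656
shift cm [ 0.08 -0.26  0.01] turn [-0.0015 -0.0031 -0.0012]
```

```bash
python3 -m creep '[[0.02,0.3,-0.18,-0.008,-0.003,0.001,0],[0.02,0.3,-0.18,-0.008,-0.002,0,0]]';python3 -m creep '[[0,0.3,-0.18,-0.008,0,0,0]]'
python3 - <<'E'
from h import *
from cell import env,optics
F=[]
for i in range(6):
    optics.read_camera("side"); F.append(env.get_obs()["force"])
print(np.mean(F,0).round(2),np.mean(F,0)[:2]@[.967,.255])
togo([.5725,-.160,.1102],104.8)
E
```

```text
time_s: 19.15
tool_pos: [0.5751, -0.16, 0.1103]
tool_rot: [180.0, -0.0, 104.6]
force: [-8.9, -2.9, 0.0]
grip_width: 0.0658
time_s: 19.25
tool_pos: [0.575, -0.1601, 0.1102]
tool_rot: [179.9, -0.1, 104.6]
force: [-8.9, -2.1, 0.2]
grip_width: 0.0654
[-9.14 -3.04  0.09] -9.61050912725829
t 19.55 pos [ 0.575  -0.1601  0.1103] rot [ 1.7992e+02 -1.1000e-01  1.0461e+02] F [-8.55 -2.9   0.01] w 0.066
shift cm [ 0.07 -0.24  0.01] turn [ 0.0014 -0.0019 -0.0033]
```

The push is 9.6 N with almost no load on the board and the tool vertical. I hold this target for over 2 s and check.

Run:
```python
from h import *
from cell import env,optics
F=[]
for i in range(44):
    c=optics.read_camera("side" if i<43 else "top"); F.append(env.get_obs()["force"])
    if i==42: s=c
F=np.array(F);A=F[:,:2]@[.967,.255]; print(F.mean(0).round(2),"axial mean/min/max",A.mean(),A.min(),A.max())
togo([.5725,-.160,.1102],104.8)
np.savez("pics/side2.npz",**s)
cv2.imwrite("pics/side2.png",cv2.resize(s["frame"][180:310,230:390],None,fx=4.5,fy=4.5,interpolation=cv2.INTER_CUBIC))
d=dict(np.load("pics/side0.npz"))["frame"].astype(int)-s["frame"]
# bystanders unchanged? difference at their side-image areas
for n,(u,v,r) in dict(offcut=(253,191,8),jar=(318,183,10),mallet=(231,300,15),driver=(400,256,12)).items(): print(n,abs(d[v-r:v+r,u-r:u+r]).mean().round(2))
```

```text
[-8.92 -2.6  -0.09] axial mean/min/max -9.284389114846572 -10.623111991032799 -8.606172577111767
t 21.75 pos [ 0.575  -0.1601  0.1103] rot [ 1.7992e+02 -1.1000e-01  1.0461e+02] F [-8.8  -1.54 -0.44] w 0.0655
shift cm [ 0.07 -0.24  0.01] turn [ 0.0014 -0.002  -0.0033]
offcut 2.06
jar 44.84
mallet 2.39
driver 2.25
```

View pics/side2.png

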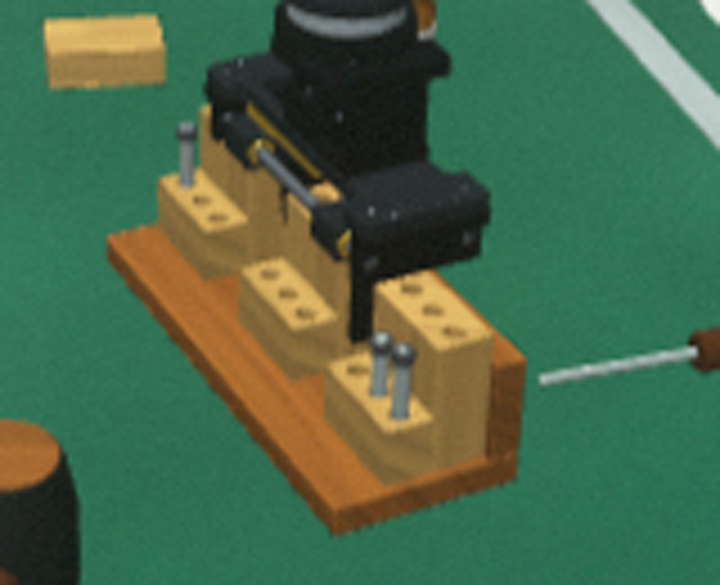

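The block stands on the board, its front (240,270) to (296,325) in line with the neighbours' fronts. The jar is hidden behind the arm, which explains its image difference. I'll do a numerical check of alignment and centring.

Run:
```python
from h import *
s=dict(np.load("pics/side2.npz")); o=(230,180)
a=np.radians(14.8); M=np.array([[np.cos(a),-np.sin(a)],[np.sin(a),np.cos(a)]]); seat=np.array([572.7,-160])
for n,p in [("held",[(240,270),(296,326)]),("R",[(327,366),(388,432)]),("L",[(160,184),(204,234)])]:
    print(n,((proj(s,crop(p,4.5,o),.055)-seat)@M).round(1).tolist())
```

```text
held [[-39.1, 31.4], [-36.5, -31.3]]
R [[-39.0, -71.4], [-38.4, -135.4]]
L [[-40.2, 136.1], [-40.8, 74.4]]
```

Run:
```python
from cell import env,order
print(order.sign_off()); o=env.get_obs(); print(o["time_s"],o["force"].round(1),o["grip_width"])
```

```text
the job is handed in; nothing more can be done
None
the job is handed in; nothing more can be done
```

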